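# Start and tighten the screw cap of a suction filter pot

## Task

Close the suction filter pot with its blue screw cap. Set the cap level on the neck with its grip bar in line with the two yellow marks on the foot, press it lightly and turn it backward (counter-clockwise from above) until you feel it drop a step off the thread start, then turn it forward (clockwise) until it is fully down and snug on the black sealing ring, and let go. Be gentle throughout: do not press hard or wrench the pot round on its soft rubber mount, and leave the jar, bottle and tub beside it alone.

Things in the scene. Friction and masses are not known exactly. Their poses are not given: they have to be found in the camera images.
- filter_base: The filter pot's foot: a fixed dark steel disc, 112 mm across, 11 mm high. Origin at the centre of its underside on the worktop, z up. Two yellow raised marks (18 x 5 x 3 mm) lie on it along its own +x and -x. Coaxial on it stand the grey pot (72 mm across, up to 50 mm high), the black sealing ring and the threaded aluminium neck.
- neck_top (a point): Centre of the neck's top, on the screw axis, 89 mm above the worktop, axes as the foot's. The neck is 42 mm across, 52 mm over its thread ridges; plain and cylindrical from 74 to 83 mm above the worktop, then tapering to 34 mm across at the top.
- thread_start (a point): Point on the screw axis, 72 mm above the worktop, level with the upper ends of the two ridges of the right-handed thread (180 deg apart, 4.5 mm thick, 24 mm advance a turn). Past each end is a 27 deg gap, then a stop tooth. The neck is clamped at an unmeasured angle, different each time: the ends lie 0.2 to 1.2 rad counter-clockwise of the marks. This point's axes are the foot's.
- seal_ring (a point): Centre of the black sealing ring's top face when free, 54.5 mm above the worktop; ring 70 mm outside, 54 mm inside diameter. The cap's rim lands on it.
- cap: Blue screw cap, 64 mm across, 68 mm high, about 0.12 kg, standing loose on its open rim. Origin at the centre of the lower rim, z up. 42 mm from rim to top disc; inside 56 mm wide, 38 mm deep. On top a grip bar 48 mm long along the cap's x, 16 mm wide along y, 42 to 67.5 mm above the rim. Half a turn makes no difference.
- cap_lugs (a point): Point on the cap's axis midway between its two inner lugs, 8.75 mm above the rim. Lugs at +x and -x, 7.4 mm wide, 5.5 mm high, reaching in to 22.3 mm from the axis. Set on in line with the marks they rest on top of the thread, rim 61 to 66 mm above the worktop. Turned counter-clockwise the cap climbs up to 5 mm; after 0.35 to 1.4 rad, if pressed lightly, it drops 10 mm, rim to 55 mm.
- cap_grip (a point): Middle of the cap's grip bar, 54.5 mm above the rim, on the axis. After the drop the cap can go back 0.15 rad more before its lugs meet the stop teeth. Turned clockwise it runs under the ridges, pulls down on the sealing ring and comes up hard 1.2 to 1.6 rad after the drop, rim 52 mm above the worktop. Turned clockwise without the drop it meets the teeth and must not be forced.
- pot (a joint): Twist of the pot (with neck) on its rubber mount about the vertical, rad, counter-clockwise positive, 0 when relaxed; stiffness 7 N m per rad, so 0.1 rad (the limit in either direction) is 0.7 N m on the cap. It springs back.
- gasket (a joint): Compression of the sprung sealing ring, m: 0 free, 0.0025 fully down on its stop. It pushes the cap up with 3 N at first touch and 10.5 N fully down; only the engaged thread keeps it down. Snug means over 0.0017 after letting go.
- gel_jar: Bystander: small jar with blue label and black cap, 39 mm across, 81 mm high. Origin at the centre of its underside.
- dropper_bottle: Bystander: brown dropper bottle, 34 mm across, 109 mm high. Origin at the centre of its underside.
- mixing_tub: Bystander: white round tub, 110 mm across, 61 mm high. Origin at the centre of its underside.
- mount (a joint): Downward sinking of the pot (with neck and sealing ring) in its rubber mount, m, 0 when nothing rests on it; stiffness 8 N per mm. It must not pass 3.5 mm (28 N); a press of 3 to 8 N is plenty for feeling the step. It springs back. All heights given above are for the pot not pressed down.
There are look-alikes about, which are no part of the job. What is meant by the cap is not pink or turquoise, and is the larger of those in its own colour.

How it is judged (in metres and radians):
On the way, in this order (a step that is already met when the one before it is completed fails the run):
1. the cap sits level on top of the thread, not yet dropped, its bar within 0.25 rad of the yellow marks (z of cap in the frame of filter_base between 0.058 and 0.069 m and horizontal distance between cap and filter_base below 0.004 m and angle between cap's own z axis and vertical below 0.1 rad and angle between the x axis of cap and the x axis of filter_base, either way round below 0.25 rad), for 0.1 s.
2. the cap has dropped off the thread start (rim under 56.2 mm), before the sealing ring is squeezed home (z of cap in the frame of filter_base below 0.0562 m and horizontal distance between cap and filter_base below 0.004 m and value of joint gasket below 0.0017 m), for 0.1 s.
At the end, for the whole second after the job is handed in: The cap is screwed home and let go: sealing ring held compressed by more than 1.7 of its 2.5 mm, rim under 53.5 mm above the worktop, within 4 mm of the neck's axis, tilted less than 0.06 rad, at rest (value of joint gasket above 0.0017 m and z of cap in the frame of filter_base below 0.0535 m and horizontal distance between cap and filter_base below 0.004 m and angle between cap's own z axis and vertical below 0.06 rad and linear speed of cap below 0.01 m/s); the robot touches nothing.
It fails at once if the pot is wrenched more than 0.1 rad on its mount (value of joint pot above 0.1 rad or value of joint pot below -0.1 rad).
It fails at once if a bystander is moved more than 25 mm (distance of any of gel_jar, dropper_bottle, mixing_tub from where it was at the start of the episode above 0.025 m).
It fails at once if the pot is pressed more than 3.5 mm down into its mount (28 N) (value of joint mount above 0.0035 m).
It also fails if it takes over 72 s, if anything falls off the work surface, if the arm or the gripper's body presses on something with over 40 N, if the wrist force passes 120 N, or if a joint passes its speed limit or range.

## Robot

A 6-joint arm with a two-finger parallel gripper is mounted at the origin on a cart in front of the work surface, level with it; the furniture and walls round the work are solid. World frame = base frame: x ahead of the robot, y to its left, z up, the work surface at z = 0. Lengths are in mm, angles in rad, forces in N, time in s.
With the tool pointing down it reaches from about 375 to 975 mm from the base axis. Payload 3.8 kg.
Tool frame: the origin (TCP) lies midway between the tips of the shut fingers; the grasp point (between the pads) lies 19 mm behind it (bot.pinch_z is the distance from the TCP to the grasp point, in mm); z points along the fingers, y is the line along which they close (so a half turn about z gives the same grasp; the last joint's range is limited). The gripper opens to 88 mm and grips with 3 to 60 N. Pads are 18 mm wide; open, the fingers measure 123 mm over their backs; the gripper's body (75 mm by 187 mm) begins 45 mm behind the grasp point.
Start: joints at [-0.037, 0.264, 1.604, -0, 1.274, -0.037], TCP at [674.995, -0.002, 238.706] pointing down, gripper open.
Joint ranges: [-2.63, 2.63], [-0.94, 2.18], [0.31, 2.57], [-1.31, 4.45], [0, 2.66], [-2.55, 2.55]. Speed limits (rad/s): [2.57, 2.57, 3.14, 3.14, 3.14, 3.14].

## Interface

Orientations are given as a unit quaternion [w, x, y, z].
In Python, from bench import bot, optics, find_in, silhouettes gives the robot as it stands. The module is installed in compiled form; this text tells all that it offers.
- The arm moves only by the tool play_rows, never from a script. Its argument "rows" is text: rows parted by semicolons, each of 5 numbers parted by spaces: the closure, from -1 (fully open) to 1 (shut), then the shift along the tool's x, y, z each as a share of 100 cm, from -1 to 1, then the turn about the tool's z as a share of pi rad, from -1 to 1. A call has 1 to 8 rows; each row is the pose to reach, as a shift and turn from the pose commanded when the call began, along the tool's axes at that moment, turning the shorter way round; what a row does not reach only later rows make up. A row lasts 1/10 s, in which the tool goes at most 50 mm and 8.59 degrees, less where a joint would pass 70% of its speed; a pose out of reach is approached as far as the arm can. A call with a number of a shift or a turn outside -1 to 1 is refused whole. A call with a gripper value outside its range is refused whole. The fingers move at their own pace and stop on an object; "force" is the grip in N (left out, the last holds). Time passes only in rows, so rows that repeat a pose let the fingers close. It gives the time, the measured TCP pose, the force, the opening and the grip force at its end, in the units of the state.
- bot.get_state(): the state, without advancing time (a new reading comes with each control period).
- optics.grab_frame(name): name is "scene" or "side" or "wrist"; returns (picture, depth): 384x512x3 uint8, red, green, blue; 384x512 float32, mm along the optical axis (not along the pixel's ray), 0 where there is no reading.
- optics.camera_params(name): a dict with "K" (3x3 intrinsics, pixels), "position" and "rotation" of the camera in the world; the wrist camera has in their place "tool_from_camera" (4x4, takes a point from camera to tool coordinates, whose origin is the TCP and whose axes are the flange's). Camera axes: x right, y down, z forward; pixel columns grow to the right and rows downward; lengths in mm; the calibration is good to about 2 mm. A picture is of the moment at which its call begins: read the wrist's pose just before it. camera_params takes no time and is no camera call.
- bot.job_done(): hands the job in; it is judged then, once.
Trained networks look in the newest picture that a camera, given by its name, has taken for a name from the list of things; names that differ only in an ending like _2 or _b are one class to them, and where a whole thing is asked for, a point or a joint stands for the part that bears it (a point fixed in the world has none). Each returns a list of dicts, best first, with "confidence" (0 to 1); they miss things now and then, are a little off and sometimes report something else, mostly with a low value. They report only what shows in the picture. A call takes as long as a camera call. They do not tell look-alikes from the thing itself.
- find_in(camera, thing): "extent" ([left, top, right, bottom] as shares, 0 to 1, of the picture: columns of its width, rows of its height, round what is visible of it).
- silhouettes(camera, thing): "pixels" (384x512 bool, what is visible of it) and "extent" ([left, top, right, bottom] as shares, 0 to 1, of the picture: columns of its width, rows of its height, round what is visible of it).
The state is a dict: "clock": time; "q": joint angles; "dq": joint speeds; "joint_efforts": joint torques, N m; "eef_pos": TCP position; "tool_rot": TCP orientation; "ft_force": force on the tool from outside, world axes, zero at the start; "torque": the same for the moment, N m; "opening": finger opening in mm; "gripper_force": force on a finger pad.
Only numpy, scipy, OpenCV 4.12 (cv2) and the standard library are available. Lean on these libraries where they do the work, as an engineer would, in place of code of your own. Each camera call takes 0.05 s, during which the arm holds its last target. There are 200 camera calls.

## Working session

There is one attempt and no reset: what is moved stays moved. The work goes in short steps, Python scripts to look and compute and a tool call to move; the robot and the scene stay as the last step left them, time stands still between calls to the robot, and variables do not carry over. Pictures are saved under pics/ and viewed, at most 10 in all, crops included, and the job is handed in when it is done.

Besides the shell and the picture viewer there is one more tool, called as name(argument=value, ...), one argument or row to a line, values as JSON. play_rows: Moves the arm, as the interface text tells. Shift numbers are shares of 100 cm and turn numbers shares of pi rad, none past 1 either way. Its arguments: {"type":"object","properties":{"rows":{"type":"string"},"force":{"type":"number"}},"required":["rows"]}

```bash
mkdir -p pics
cat > h.py <<'E'
import numpy as np, cv2
from bench import bot, optics, find_in, silhouettes
from scipy.spatial.transform import Rotation as R
def pose():
    s=bot.get_state(); q=s["tool_rot"]; T=np.eye(4)
    T[:3,:3]=R.from_quat([q[1],q[2],q[3],q[0]]).as_matrix(); T[:3,3]=s["eef_pos"]; return T
def grab(cam):
    T=pose(); im,d=optics.grab_frame(cam); p=optics.camera_params(cam); K=np.array(p["K"])
    if cam=="wrist": C=T@np.array(p["tool_from_camera"])
    else:
        C=np.eye(4); r=np.array(p["rotation"],float)
        C[:3,:3]=r if r.shape==(3,3) else R.from_quat([r[1],r[2],r[3],r[0]]).as_matrix()
        C[:3,3]=p["position"]
    v,u=np.mgrid[0:384,0:512]
    P=np.stack([(u-K[0,2])/K[0,0]*d,(v-K[1,2])/K[1,1]*d,d],-1)@C[:3,:3].T+C[:3,3]
    P[d<=0]=np.nan
    return im,P
def save(im,n): cv2.imwrite("pics/"+n+".png",im[:,:,::-1])
E
python3 - <<'E'
from h import *
a,P=grab("scene"); 
def rep(cam,P):
    for t in ["filter_base","cap","gel_jar","dropper_bottle","mixing_tub"]:
        for s in silhouettes(cam,t)[:4]:
            m=s["pixels"]; p=P[m]; p=p[~np.isnan(p[:,0])]
            if len(p): print(cam,t,round(s["confidence"],2),(np.array(s["extent"])*[512,384,512,384]).round(),np.median(p,0).round(),np.percentile(p,98,axis=0).round(),np.percentile(p,2,axis=0).round())
rep("scene",P)
b,Q=grab("side"); rep("side",Q)
save(np.vstack([a,b])[:, :],"x0"); save(cv2.resize(a,(800,600)),"scene0"); save(b,"side0")
E
```

```text
scene filter_base 0.89 [203. 187. 239. 224.] [473. 104.  29.] [536. 165.  88.] [439.  68.   1.]
scene cap 0.74 [236. 227. 263. 260.] [395. -51.  39.] [432. -16.  66.] [376. -74.   3.]
scene cap 0.59 [301. 286. 316. 306.] [ 336. -261.   25.] [ 364. -238.   44.] [ 323. -277.   -2.]
scene cap 0.57 [284. 241. 310. 271.] [ 420. -182.   38.] [ 464. -147.   67.] [ 402. -208.   -2.]
scene cap 0.53 [259. 218. 276. 232.] [489. -48.  27.] [508. -24.  47.] [475. -64.  -1.]
scene gel_jar 0.5 [257. 156. 268. 181.] [683.  70.  46.] [702.  92.  81.] [674.  58.   1.]
scene gel_jar 0.37 [132. 173. 171. 210.] [431. 340.  31.] [477. 382.  59.] [374. 280.  -2.]
scene dropper_bottle 0.73 [284. 242. 308. 271.] [ 419. -183.   38.] [ 462. -148.   67.] [ 401. -208.   -1.]
scene dropper_bottle 0.51 [340. 248. 353. 278.] [ 451. -314.   47.] [ 464. -298.  103.] [ 442. -328.    2.]
scene mixing_tub 0.71 [129. 174. 170. 211.] [431. 343.  30.] [477. 424.  59.] [374. 280.  -2.]
side filter_base 0.95 [248. 200. 291. 242.] [491. 142.  31.] [542. 175.  90.] [446.  99.   4.]
side cap 0.96 [287. 151. 310. 176.] [ 436. -1
[... 197 characters left out ...]
-15.  50.] [480. -54.   5.]
side cap 0.55 [320. 146. 334. 167.] [ 349. -242.   24.] [ 368. -233.   45.] [ 328. -267.    1.]
side gel_jar 0.71 [185. 188. 201. 219.] [693.  93.  49.] [714. 100.  82.] [679.  64.   2.]
side dropper_bottle 0.6 [289. 122. 298. 155.] [ 462. -300.   48.] [ 475. -290.  102.] [ 449. -425.    8.]
side dropper_bottle 0.41 [185. 190. 202. 217.] [694.  94.  51.] [714. 100.  83.] [679.  71.   8.]
side mixing_tub 0.57 [262. 253. 318. 316.] [428. 313.  30.] [476. 386.  62.] [380. 282.   1.]
side mixing_tub 0.49 [185. 189. 199. 217.] [693.  94.  49.] [712. 100.  83.] [679.  72.   8.]
side mixing_tub 0.29 [249. 200. 292. 243.] [491. 142.  34.] [540. 174.  90.] [446. 100.   6.]
```

View pics/scene0.png

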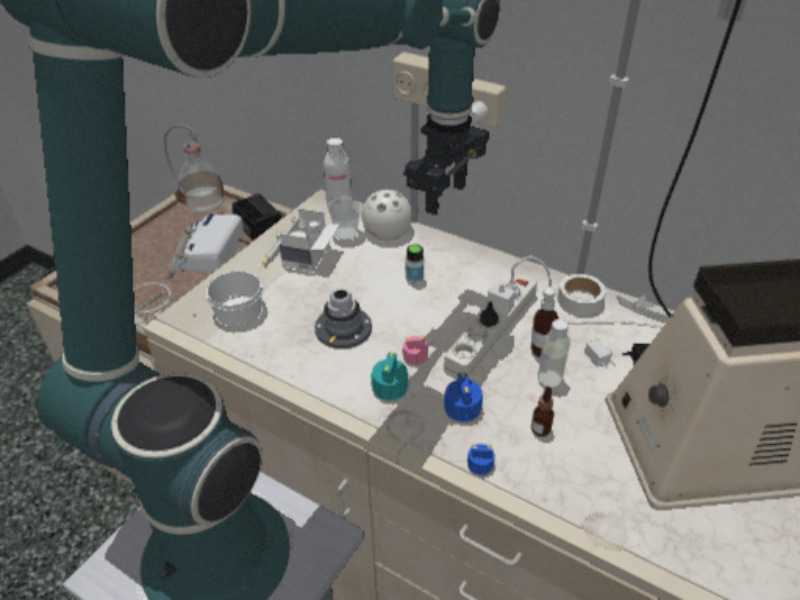

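The scene shows four caps that could be confused: turquoise (389,378), pink (415,350), large blue (463,398) and small blue (481,459). I choose the large blue one, at about (437,-176) mm. Next comes one close crop of it, along with the tool axes.

Run:
```python
from h import *
a,P=grab("scene"); save(cv2.resize(a[190:320,200:370],(800,600)),"crop1")
T=pose(); print(T.round(3)); print(np.array(optics.camera_params("wrist")["tool_from_camera"]).round(3), optics.camera_params("wrist")["K"])
print(bot.pinch_z, bot.get_state()["clock"])
```

```text
[[ 0.00000e+00  1.00000e+00  0.00000e+00  6.75004e+02]
 [ 1.00000e+00 -0.00000e+00  0.00000e+00  1.20000e-02]
 [ 0.00000e+00  0.00000e+00 -1.00000e+00  2.38763e+02]
 [ 0.00000e+00  0.00000e+00  0.00000e+00  1.00000e+00]]
[[-0.00000e+00 -9.62000e-01 -2.72000e-01  7.12830e+01]
 [ 1.00000e+00 -0.00000e+00 -2.00000e-03  9.33000e-01]
 [ 1.00000e-03 -2.72000e-01  9.62000e-01 -1.45224e+02]
 [ 0.00000e+00  0.00000e+00  0.00000e+00  1.00000e+00]] [[292.66062334   0.         253.70435421]
 [  0.         292.66062334 192.8403847 ]
 [  0.           0.           1.        ]]
18.700000000000003 0.65
```

View pics/crop1.png

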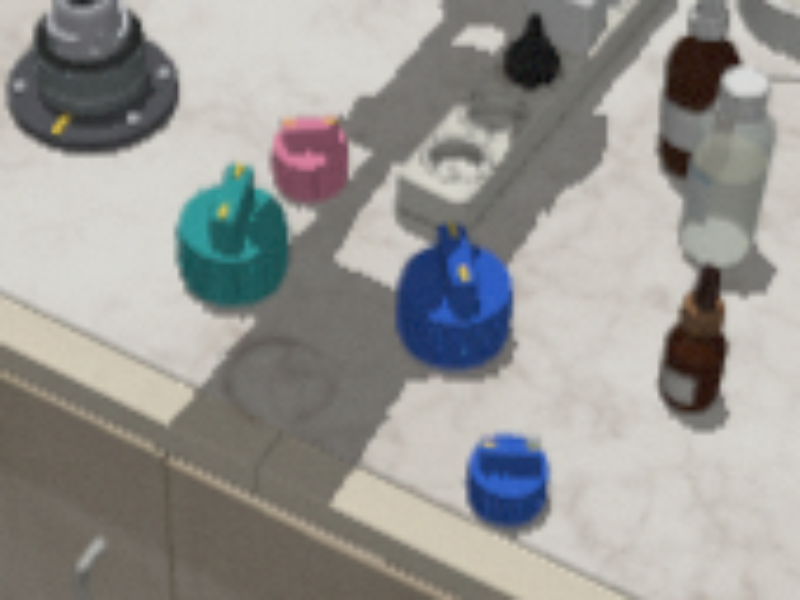

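The crop confirms it: the large blue cap is at crop (455,300), with its bar carrying yellow dots. The small blue one is at (508,480) and the foot, with a yellow mark, at (62,122). I'll look at the foot from above first, then the cap.

play_rows(
  rows="-1 0.117 -0.184 0 0;-1 0.117 -0.184 0 0;-1 0.117 -0.184 0 0;-1 0.117 -0.184 0 0;-1 0.117 -0.184 0 0;-1 0.117 -0.184 0 0;-1 0.117 -0.184 0 0;-1 0.117 -0.184 0 0",
)

```text
clock: 1.45
eef_pos: [492.4, 116.5, 239.0]
tool_rot: [0.0, 0.707, 0.707, 0.0]
ft_force: [0.4, 0.3, 0.5]
opening: 88.2
gripper_force: 0.0
```

```bash
cat >> h.py <<'E'
def circ(p):
    A=np.c_[2*p,np.ones(len(p))]; c=np.linalg.lstsq(A,(p**2).sum(1),rcond=None)[0]
    return c[:2],np.sqrt(c[2]+c[0]**2+c[1]**2)
def yellow(im,lo=(18,110,110),hi=(38,255,255)):
    return cv2.inRange(cv2.cvtColor(im,cv2.COLOR_RGB2HSV),lo,hi)
def blobs(m,P,amin=6):
    n,l,st,c=cv2.connectedComponentsWithStats(m)
    for i in range(1,n):
        if st[i,4]>=amin:
            p=P[l==i]; print("blob",st[i,4],c[i].round(1),np.nanmedian(p,0).round(1), np.nanmean(p,0).round(1))
E
python3 - <<'E'
from h import *
im,P=grab("wrist"); save(im,"w_base"); print(bot.get_state()["clock"],pose()[:3,3])
blobs(yellow(im),P)
for z0,z1 in [(87,92),(52,58),(47,52),(9,13)]:
    m=(P[...,2]>z0)&(P[...,2]<z1)&(np.hypot(P[...,0]-491,P[...,1]-117)<75)
    p=P[m][:,:2]; 
    if len(p)>8:
        h=cv2.convexHull(p.astype(np.float32))[:,0]; print(z0,len(p),p.mean(0).round(1),circ(h)[0].round(1),circ(h)[1].round(1),cv2.minEnclosingCircle(h))
E
```

```text
1.5 [492.37668039 116.36504232 238.89723195]
blob 54 [288.6 158.2] [538.  128.8  12.9] [537.5 128.5  12.7]
blob 46 [218.5 169.2] [448.  114.6  13. ] [447.7 114.5  13.6]
blob 231 [ 45.5 295.8] [442.1 144.3 322.6] [442.1 144.1 322.1]
87 823 [493.  122.1] [492.9 121.9] 17.4 ((492.90289306640625, 121.94831085205078), 17.9238224029541)
52 976 [492.7 125.8] [493.  121.9] 34.5 ((492.90203857421875, 121.98770141601562), 34.78329086303711)
47 155 [492.3 142.5] [492.8 123.4] 34.2 ((492.8958435058594, 122.5987548828125), 35.09996032714844)
9 2353 [492.5 132.3] [492.8 121.9] 55.2 ((492.7288513183594, 121.91905975341797), 55.506446838378906)
```

View pics/w_base.png

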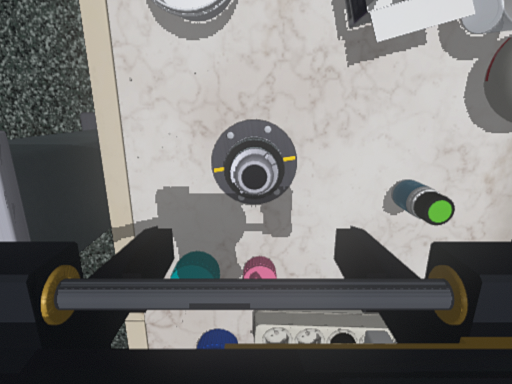

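The wrist view shows the foot centred near (254,165), with yellow marks at (218,169) and (289,158). That puts the foot at (492.9, 121.9) with yaw +0.157 rad; the fitted radii match the given sizes. Now over the cap.

play_rows(
  rows="-1 -0.293 -0.055 0 0;-1 -0.293 -0.055 0 0;-1 -0.293 -0.055 0 0;-1 -0.293 -0.055 0 0;-1 -0.293 -0.055 0 0;-1 -0.293 -0.055 0 0;-1 -0.293 -0.055 0 0;-1 -0.293 -0.055 0 0",
)

```text
clock: 2.3
eef_pos: [436.0, -177.8, 238.5]
tool_rot: [-0.0, 0.709, 0.705, 0.0]
ft_force: [0.1, 0.5, -0.3]
opening: 88.0
gripper_force: 0.0
```

Run:
```python
from h import *
im,P=grab("wrist"); save(im,"w_cap"); print(bot.get_state()["clock"],pose()[:3,3])
blobs(yellow(im),P,3)
hsv=cv2.cvtColor(im,cv2.COLOR_RGB2HSV); blue=cv2.inRange(hsv,(105,120,40),(130,255,255))>0
near=np.hypot(P[...,0]-437,P[...,1]+176)<60
for z0,z1 in [(64,71),(39,45)]:
    m=(P[...,2]>z0)&(P[...,2]<z1)&near
    p=P[m][:,:2]; h=cv2.convexHull(p.astype(np.float32))[:,0]
    print(z0,len(p),p.mean(0).round(1),circ(h)[0].round(1),circ(h)[1].round(1),cv2.minEnclosingCircle(h),cv2.minAreaRect(p.astype(np.float32)))
    e=np.linalg.eigh(np.cov(p.T)); print("yaw",np.arctan2(e[1][1,1],e[1][0,1]))
# neighbours taller than 15 mm within 110 mm
m=(P[...,2]>15)&(P[...,2]<150)&(np.hypot(P[...,0]-437,P[...,1]+176)<130)&~near
blobs(m.astype(np.uint8),P,30)
```

```text
2.35 [ 436.19793052 -176.56587181  238.44631404]
blob 21 [308.9  31.7] [494.  -29.1  47.9] [494.  -28.8  48. ]
blob 42 [243.4  33.2] [427.2 -34.1  67.1] [427.1 -34.2  67.1]
blob 45 [210.5  45.1] [394.9 -44.6  67.1] [394.6 -44.7  67.3]
blob 20 [321.2  53. ] [507.6 -49.2  48.1] [507.8 -49.1  48.3]
blob 27 [265.6 164.1] [ 449.9 -163.1   67.6] [ 449.5 -163.3   67.5]
blob 28 [241.4 183. ] [ 422.2 -184.4   67.2] [ 422.6 -184.4   67.3]
blob 7 [177.  225.7] [ 340.3 -244.3   44.4] [ 340.5 -244.3   44.5]
blob 5 [186.8 240.2] [ 351.6 -264.    44.3] [ 351.4 -264.    44.5]
blob 291 [ 46.3 295.8] [ 386.  -149.8  322. ] [ 386.  -150.2  321.4]
blob 52 [464.6 300.8] [ 488.1 -151.2  322.5] [ 488.1 -151.3  322.5]
blob 3 [461.3 309.7] [ 487.6 -153.7  322.7] [ 487.5 -153.6  322.8]
64 585 [ 436.1 -172.7] [ 435.9 -173.5] 21.3 ((435.7420349121094, -173.19017028808594), 23.95000648498535) ((435.93609619140625, -173.17288208007812), (47.568634033203125, 15.950881958007812), 38.13042068481445)
yaw -2.4738024723898895
39 1484 [ 435.9 -170.5] [ 435.9 -173.2] 31.4 ((435.7762451171875, -173.37779235839844), 31.98297119140625) ((435.7842102050781, -173.2244110107422), (62.24699783325195, 62.81660842895508), 44.03866195678711)
yaw 2.2969297579197927
blob 998 [233.5  64.9] [415.5 -58.9  41. ] [415.  -59.   39.3]
blob 40 [301.2  66.4] [490.7 -59.   23.8] [491.  -58.8  23.8]
blob 2438 [328.7 127.7] [ 524.9 -126.9   39.8] [ 523.8 -126.6   35.6]
blob 753 [187.4 224.5] [ 350.7 -246.7   27.4] [ 350.4 -248.    31.3]
blob 541 [272.5 263.1] [ 460.  -297.    45.1] [ 459.9 -296.7   43.8]
```

View pics/w_cap.png

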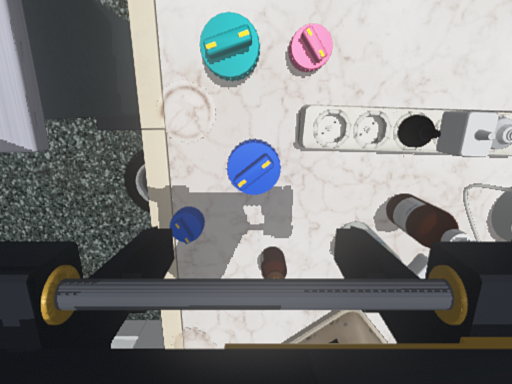

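The wrist view shows the blue cap at (254,166), with bar marks at (241,183) and (266,164). The cap is at (435.8,-173.3) with yaw 38°, and its diameter (64) and bar size (48x16) match the description. I turn the gripper across the bar and go to z=150.

play_rows(
  rows="0 0.0027 -0.0002 0.0887 0.288;0 0.0027 -0.0002 0.0887 0.288;0 0.0027 -0.0002 0.0887 0.288;0 0.0027 -0.0002 0.0887 0.288;0 0.0027 -0.0002 0.0887 0.288;0 0.0027 -0.0002 0.0887 0.288;0 0.0027 -0.0002 0.0887 0.288;0 0.0027 -0.0002 0.0887 0.288",
  force=30,
)

```text
clock: 3.15
eef_pos: [436.3, -172.1, 150.0]
tool_rot: [-0.0, 0.944, 0.33, 0.0]
ft_force: [0.2, -0.3, 0.6]
opening: 44.2
gripper_force: 0.0
```

Run:
```python
from h import *
T=pose(); s=bot.get_state(); print(s["clock"],T.round(4)[:3],s["q"],s["opening"])
for c in ["scene","side"]:
    im,P=grab(c)
    r=P-[436,-173,0]; b=T[:2,1]; x=T[:2,0]
    al=r[...,:2]@b; ac=r[...,:2]@x
    m=(P[...,2]>85)&(P[...,2]<140)&(abs(al)<150)&(abs(ac)<90)
    m=m.astype(np.uint8); n,l,st,cc=cv2.connectedComponentsWithStats(m)
    for i in range(1,n):
        if st[i,4]>5: k=l==i; print(c,st[i,4],cc[i].round(),"al",np.percentile(al[k],[2,98]).round(),"ac",np.percentile(ac[k],[2,98]).round(),"z",np.percentile(P[k][:,2],[2,98]).round())
```

```text
3.15 [[ 7.829000e-01  6.222000e-01 -0.000000e+00  4.363139e+02]
 [ 6.222000e-01 -7.829000e-01  2.000000e-04 -1.721147e+02]
 [ 1.000000e-04 -2.000000e-04 -1.000000e+00  1.499890e+02]] [-4.28994600e-01 -5.42062098e-02  2.12521551e+00  2.31901732e-04
  1.07072619e+00  4.70142212e-01] 44.20507671218273
scene 9 [348. 220.] al [147. 150.] ac [34. 50.] z [ 86. 101.]
scene 35 [350. 252.] al [117. 127.] ac [-76. -64.] z [ 85. 107.]
side 11 [293. 127.] al [117. 125.] ac [-70. -57.] z [86. 95.]
side 8 [260. 132.] al [146. 149.] ac [39. 52.] z [87. 95.]
```

The path down is clear: the nearest bottle is more than 115 mm along the gripper's long side. Descending to straddle the bar.

play_rows(
  rows="0 0 0 0.045 0;0 0 0 0.08 0;0 0 0 0.095 0;0 0 0 0.1 0;0 0 0 0.105 0;0 0 0 0.105 0;0 0 0 0.105 0",
)

```text
clock: 3.95
eef_pos: [436.8, -173.7, 46.1]
tool_rot: [0.001, 0.945, 0.327, 0.001]
ft_force: [0.8, -0.7, -0.3]
opening: 43.9
gripper_force: 0.0
```

play_rows(
  rows="1 0 0 0 0;1 0 0 0 0;1 0 0 0 0;1 0 0 0 0;1 0 0 0 0;1 0 0 0 0;1 0 0 0 0;1 0 0 0 0",
)

```text
clock: 4.75
eef_pos: [436.1, -173.5, 45.2]
tool_rot: [0.0, 0.945, 0.327, 0.0]
ft_force: [1.1, -1.2, 1.2]
opening: 15.6
gripper_force: 29.9
```

Gripped at 15.6 mm opening, which fits the 16 mm bar. Lift, then carry over the neck.

play_rows(
  rows="1 0 0 -0.02 0;1 0 0 -0.06 0;1 0 0 -0.105 0;1 0 0 -0.105 0;1 0 0 -0.105 0",
)

```text
clock: 5.25
eef_pos: [436.1, -173.3, 150.5]
tool_rot: [0.0, 0.945, 0.327, 0.001]
ft_force: [0.3, 0.7, -1.9]
opening: 15.8
gripper_force: 29.9
```

play_rows(
  rows="1 0.03 -0.026 0 0.04;1 0.06 -0.052 0 0.08;1 0.09 -0.078 0 0.12;1 0.12 -0.104 0 0.162;1 0.15 -0.13 0 0.162;1 0.18 -0.156 0 0.162;1 0.21 -0.182 0 0.162;1 0.227 -0.197 0 0.162",
)

```text
clock: 6.05
eef_pos: [490.5, 124.1, 146.9]
tool_rot: [-0.0, 0.997, 0.079, -0.003]
ft_force: [-0.4, -0.1, -2.0]
opening: 15.6
gripper_force: 29.9
```

play_rows(
  rows="1 0 0 0 0;1 0 0 0 0;1 0 0 0 0;1 0 0 0 0",
)

```text
clock: 6.45
eef_pos: [491.9, 120.7, 149.2]
tool_rot: [0.0, 0.997, 0.078, -0.001]
ft_force: [-0.0, 0.2, -1.3]
opening: 15.7
gripper_force: 29.9
```

```bash
cat >> h.py <<'E'
def capcheck(zd,cx=493,cy=122,lo=-4,hi=3,cams=("wrist","scene","side")):
    "fit of blue top disc at height zd, from each camera"
    for c in cams:
        im,P=grab(c); hsv=cv2.cvtColor(im,cv2.COLOR_RGB2HSV); b=cv2.inRange(hsv,(105,100,30),(130,255,255))>0
        near=b&(np.hypot(P[...,0]-cx,P[...,1]-cy)<50)
        if near.sum()<20: print(c,"few",near.sum()); continue
        z=P[near][:,2]; print(c,near.sum(),"z pct",np.percentile(z,[1,10,50,90,99]).round(1))
        p=P[near]; 
        p=p[:,:2]; h=cv2.convexHull(p.astype(np.float32))[:,0]; r=cv2.minEnclosingCircle(h); print("  hull",circ(h)[0].round(1),circ(h)[1].round(1),np.round(r[0],1),round(r[1],1))
E
python3 - <<'E'
from h import *
s=bot.get_state();T=pose(); print(s["clock"],T[:3,3].round(1),np.arctan2(T[1,0],T[0,0]),s["ft_force"],s["q"])
capcheck(0)
im,P=grab("wrist"); save(im,"w2")
im,P=grab("side"); save(cv2.resize(im[140:260,200:330],None,fx=5,fy=5,interpolation=cv2.INTER_CUBIC)[:600,:650],"s2")
E
```

```text
6.45 [491.9 120.7 149.2] 0.15563342436674424 [-0.04633394  0.24726935 -1.25880736] [ 1.91558934e-01  2.15181512e-02  2.05232627e+00 -2.52121100e-04
  1.06934118e+00  1.60684299e+00]
wrist 6839 z pct [110.8 131.8 145.7 170.9 173.2]
  hull [503.1 124. ] 29.6 [499.2 121.5] 33.0
scene 429 z pct [104.7 113.8 141.5 165.7 173.3]
  hull [487.5 117.1] 31.9 [487.5 116.7] 33.2
side 631 z pct [104.9 112.5 139.  156.4 167.7]
  hull [491.8 125.1] 31.4 [491.3 124.7] 32.4
```

View pics/s2.png

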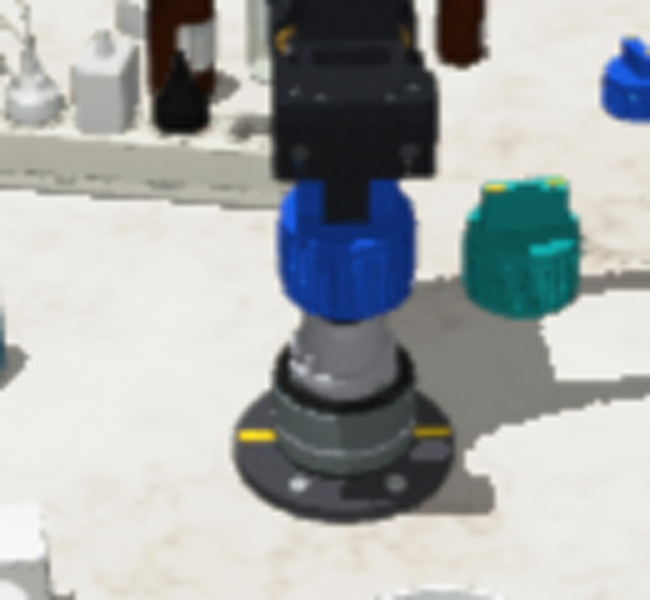

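The side view shows the cap held level above the neck (cap (345,250), neck (345,340), marks at (257,435) and (432,432)). Lowering in stages while watching the lateral forces.

play_rows(
  rows="1 0 0 0.014 0;1 0 0 0.022 0;1 0 0 0.028 0;1 0 0 0.028 0;1 0 0 0.028 0",
)

```text
clock: 7.2
eef_pos: [492.4, 121.9, 121.6]
tool_rot: [0.0, 0.997, 0.079, -0.0]
ft_force: [0.4, 0.4, -2.0]
opening: 15.9
gripper_force: 29.9
```

play_rows(
  rows="1 0 0 0.003 0;1 0 0 0.006 0;1 0 0 0.006 0;1 0 0 0.006 0",
)

```text
clock: 7.6
eef_pos: [492.5, 121.9, 116.0]
tool_rot: [-0.0, 0.997, 0.078, -0.0]
ft_force: [-0.1, 0.0, -1.8]
opening: 15.4
gripper_force: 29.9
```

play_rows(
  rows="1 0 0 0.002 0;1 0 0 0.004 0;1 0 0 0.004 0;1 0 0 0.004 0",
)

```text
clock: 8.0
eef_pos: [492.5, 121.8, 111.9]
tool_rot: [0.0, 0.997, 0.078, -0.0]
ft_force: [0.2, -0.3, -1.0]
opening: 15.9
gripper_force: 29.9
```

play_rows(
  rows="1 0 0 0.001 0;1 0 0 0.0015 0;1 0 0 0.0015 0",
)

```text
clock: 8.3
eef_pos: [492.6, 121.9, 110.5]
tool_rot: [-0.0, 0.997, 0.078, 0.0]
ft_force: [0.7, 0.6, -0.5]
opening: 15.7
gripper_force: 29.9
```

play_rows(
  rows="1 0 0 0.001 0;1 0 0 0.001 0;1 0 0 0.001 0",
)

```text
clock: 8.6
eef_pos: [492.7, 121.9, 109.9]
tool_rot: [-0.0, 0.997, 0.078, 0.0]
ft_force: [-1.0, -0.4, 1.5]
opening: 15.5
gripper_force: 29.9
```

Contact at TCP z≈110 (rim ≈65), as expected. A touch more press, then check.

play_rows(
  rows="1 0 0 0.0005 0;1 0 0 0.0005 0;1 0 0 0.0005 0",
)

```text
clock: 8.9
eef_pos: [492.8, 121.9, 109.4]
tool_rot: [-0.0, 0.997, 0.078, 0.0]
ft_force: [-1.5, -0.7, 4.8]
opening: 15.8
gripper_force: 29.9
```

Now turn backward in small steps, letting the cap climb with the pitch.

play_rows(
  rows="1 0 0 -0.0001 -0.02;1 0 0 -0.0002 -0.04;1 0 0 -0.0002 -0.04",
)

```text
clock: 9.2
eef_pos: [493.2, 121.4, 109.7]
tool_rot: [0.0, 0.99, 0.141, 0.001]
ft_force: [-0.8, -3.6, 4.5]
opening: 16.0
gripper_force: 30.0
```

play_rows(
  rows="1 0 0 -0.0002 -0.02;1 0 0 -0.0004 -0.04;1 0 0 -0.0004 -0.04",
)

```text
clock: 9.5
eef_pos: [493.2, 121.8, 110.1]
tool_rot: [0.0, 0.979, 0.202, 0.001]
ft_force: [0.5, -1.6, 5.0]
opening: 15.9
gripper_force: 30.0
```

play_rows(
  rows="1 0 0 -0.0002 -0.02;1 0 0 -0.0004 -0.04;1 0 0 -0.0004 -0.04",
)

```text
clock: 9.8
eef_pos: [492.6, 122.4, 110.1]
tool_rot: [-0.001, 0.965, 0.263, 0.0]
ft_force: [-0.2, 1.5, 4.1]
opening: 16.1
gripper_force: 29.9
```

Run:
```python
from h import *
s=bot.get_state();T=pose(); print(s["torque"],s["ft_force"],np.arctan2(T[1,0],T[0,0]))
```

```text
[ 0.23919735  0.18856331 -0.04791829] [-0.16751275  1.46622875  4.08103315] 0.5316307160707409
```

play_rows(
  rows="1 0 0 0 -0.02;1 0 0 0 -0.04;1 0 0 0 -0.04",
)

```text
clock: 10.1
eef_pos: [492.2, 121.8, 109.3]
tool_rot: [0.0, 0.946, 0.323, -0.0]
ft_force: [1.4, -0.2, -1.0]
opening: 15.7
gripper_force: 29.9
```

The force is gone, so the lugs have run off the thread start (turned about 0.5 rad). Lower gently to follow the step.

play_rows(
  rows="1 0 0 0.0015 0;1 0 0 0.003 0;1 0 0 0.003 0",
)

```text
clock: 10.4
eef_pos: [492.1, 121.7, 106.3]
tool_rot: [-0.0, 0.946, 0.323, -0.001]
ft_force: [0.5, 0.2, -1.6]
opening: 15.7
gripper_force: 29.9
```

play_rows(
  rows="1 0 0 0.0015 0;1 0 0 0.003 0;1 0 0 0.003 0",
)

```text
clock: 10.7
eef_pos: [492.3, 121.8, 103.7]
tool_rot: [-0.0, 0.946, 0.324, -0.0]
ft_force: [1.0, -0.6, -2.4]
opening: 15.7
gripper_force: 29.9
```

play_rows(
  rows="1 0 0 0.0015 0;1 0 0 0.0025 0;1 0 0 0.0025 0",
)

```text
clock: 11.0
eef_pos: [492.4, 121.9, 101.3]
tool_rot: [-0.0, 0.946, 0.324, -0.0]
ft_force: [0.0, -0.1, -2.0]
opening: 15.7
gripper_force: 29.9
```

play_rows(
  rows="1 0 0 0.0005 0;1 0 0 0.001 0;1 0 0 0.001 0",
)

```text
clock: 11.3
eef_pos: [492.5, 121.9, 100.5]
tool_rot: [-0.0, 0.946, 0.324, -0.0]
ft_force: [0.2, -0.7, -1.2]
opening: 15.7
gripper_force: 29.9
```

play_rows(
  rows="1 0 0 0.0005 0;1 0 0 0.0005 0;1 0 0 0.0005 0",
)

```text
clock: 11.6
eef_pos: [492.6, 121.9, 100.1]
tool_rot: [0.0, 0.946, 0.324, 0.0]
ft_force: [-0.5, 1.2, -1.1]
opening: 15.5
gripper_force: 29.9
```

play_rows(
  rows="1 0 0 0.0004 0;1 0 0 0.0004 0;1 0 0 0.0004 0",
)

```text
clock: 11.9
eef_pos: [492.7, 121.9, 99.9]
tool_rot: [0.0, 0.946, 0.324, 0.0]
ft_force: [-0.6, -0.0, 1.8]
opening: 16.0
gripper_force: 29.9
```

The cap meets the ring (rim ≈55), so the drop is confirmed. Now forward, in small steps.

play_rows(
  rows="1 0 0 0 0.02;1 0 0 0 0.04;1 0 0 0 0.06;1 0 0 0 0.06",
)

```text
clock: 12.3
eef_pos: [492.4, 122.0, 99.5]
tool_rot: [-0.0, 0.972, 0.233, -0.0]
ft_force: [-0.7, 0.3, -0.8]
opening: 16.2
gripper_force: 29.9
```

play_rows(
  rows="1 0 0 0 0.02;1 0 0 0 0.04;1 0 0 0 0.05;1 0 0 0 0.05",
)

```text
clock: 12.7
eef_pos: [492.5, 121.8, 99.5]
tool_rot: [0.0, 0.988, 0.157, -0.0]
ft_force: [0.1, -0.8, -1.3]
opening: 15.8
gripper_force: 29.9
```

Run:
```python
from h import *
s=bot.get_state();T=pose(); print(s["torque"],s["ft_force"],np.arctan2(T[1,0],T[0,0]),T[:3,3],s["q"][5])
```

```text
[0.0345163  0.13023563 0.09084388] [ 0.109024   -0.82790327 -1.26104204] 0.315541813457419 [492.46125339 121.82097422  99.51052285] 1.4486886196357032
```

play_rows(
  rows="1 0 0 0 0.02;1 0 0 0 0.04;1 0 0 0 0.04",
)

```text
clock: 13.0
eef_pos: [492.6, 121.9, 99.5]
tool_rot: [-0.0, 0.995, 0.095, 0.0]
ft_force: [-0.4, 0.5, -1.0]
opening: 15.8
gripper_force: 29.9
```

play_rows(
  rows="1 0 0 0.0001 0.02;1 0 0 0.0002 0.04;1 0 0 0.0002 0.04",
)

```text
clock: 13.3
eef_pos: [492.7, 121.8, 99.4]
tool_rot: [0.0, 0.999, 0.033, 0.0]
ft_force: [-0.5, -0.8, -0.3]
opening: 15.7
gripper_force: 29.9
```

play_rows(
  rows="1 0 0 0.0002 0.02;1 0 0 0.0004 0.04;1 0 0 0.0004 0.04",
)

```text
clock: 13.6
eef_pos: [492.7, 121.6, 99.0]
tool_rot: [0.0, 1.0, -0.03, 0.0]
ft_force: [0.6, -1.2, 0.3]
opening: 15.9
gripper_force: 29.9
```

play_rows(
  rows="1 0 0 0.0002 0.02;1 0 0 0.0005 0.04;1 0 0 0.0005 0.04",
)

```text
clock: 13.9
eef_pos: [492.8, 121.6, 98.6]
tool_rot: [0.0, 0.996, -0.092, 0.0]
ft_force: [0.3, -2.3, 0.3]
opening: 16.0
gripper_force: 30.0
```

Run:
```python
from h import *
s=bot.get_state();T=pose(); print(s["torque"],s["ft_force"],np.arctan2(T[1,0],T[0,0]),T[:3,3],s["q"][5])
```

```text
[-0.15509825 -0.04229257  0.15072405] [ 0.32022197 -2.30364682  0.26384561] -0.18520228840313838 [492.81893363 121.62201964  98.62720893] 1.9496065680495307
```

play_rows(
  rows="1 0 0 0.0003 0.02;1 0 0 0.0005 0.04;1 0 0 0.0005 0.04",
)

```text
clock: 14.2
eef_pos: [493.0, 121.5, 98.2]
tool_rot: [0.0, 0.988, -0.155, 0.0]
ft_force: [1.2, -2.9, 1.0]
opening: 15.5
gripper_force: 30.0
```

play_rows(
  rows="1 0 0 0.0003 0.02;1 0 0 0.0005 0.04;1 0 0 0.0005 0.04",
)

```text
clock: 14.5
eef_pos: [492.9, 121.5, 97.7]
tool_rot: [0.0, 0.976, -0.216, 0.0]
ft_force: [1.1, -3.9, 1.2]
opening: 16.1
gripper_force: 30.0
```

Run:
```python
from h import *
s=bot.get_state();T=pose(); print(s["torque"],s["ft_force"],np.arctan2(T[1,0],T[0,0]),T[:3,3],s["q"][5])
```

```text
[-0.54561996 -0.14428167  0.17987683] [ 1.09712014 -3.92841276  1.16122535] -0.4361566561106295 [492.91564344 121.5024289   97.70931154] 2.2006556908894512
```

play_rows(
  rows="1 0 0 0.0002 0.015;1 0 0 0.0003 0.03;1 0 0 0.0003 0.03",
)

```text
clock: 14.8
eef_pos: [493.0, 121.6, 97.5]
tool_rot: [0.0, 0.965, -0.262, 0.0]
ft_force: [0.8, -3.2, 1.2]
opening: 15.7
gripper_force: 30.0
```

Run:
```python
from h import *
s=bot.get_state();T=pose(); print(s["torque"],s["ft_force"],np.arctan2(T[1,0],T[0,0]),T[:3,3],s["q"][5])
```

```text
[-0.4820888  -0.16302153  0.15195763] [ 0.79089502 -3.19013503  1.21996958] -0.530269654252268 [492.9800147  121.55635114  97.46142233] 2.2946967830374145
```

play_rows(
  rows="1 0 0 0.0002 0.015;1 0 0 0.0003 0.03;1 0 0 0.0003 0.03",
)

```text
clock: 15.1
eef_pos: [493.1, 121.6, 97.2]
tool_rot: [0.0, 0.952, -0.307, 0.001]
ft_force: [2.5, -4.7, 0.3]
opening: 15.9
gripper_force: 30.0
```

Run:
```python
from h import *
s=bot.get_state();T=pose(); print(s["torque"],s["ft_force"],np.arctan2(T[1,0],T[0,0]),T[:3,3],s["q"][5])
```

```text
[-0.54750942 -0.35432941  0.39515577] [ 2.45527034 -4.65317246  0.29025498] -0.6247652479900728 [493.06751106 121.64180255  97.15772261] 2.389223354989302
```

The torque jumped from 0.15 to 0.40 N m at 1.28 rad after the drop with the rim at about 52.3, so it is up against its end. Release, lift off and check.

play_rows(
  rows="0 0 0 0 0;0 0 0 0 0;0 0 0 0 0;0 0 0 0 0;0 0 0 0 0",
)

```text
clock: 15.6
eef_pos: [492.3, 122.0, 96.8]
tool_rot: [-0.0, 0.951, -0.309, -0.0]
ft_force: [-0.0, 1.0, 0.5]
opening: 43.8
gripper_force: 0.0
```

play_rows(
  rows="0 0 0 -0.03 0;0 0 0 -0.07 0;0 0 0 -0.11 -0.04;0 0 0 -0.14 -0.08;0 0 0 -0.14 -0.12;0 0 0 -0.14 -0.16;0 0 0 -0.14 -0.16;0 0 0 -0.14 -0.16",
)

```text
clock: 16.4
eef_pos: [492.3, 121.9, 236.7]
tool_rot: [0.0, 0.998, -0.064, -0.0]
ft_force: [-0.1, -0.2, 0.1]
opening: 44.0
gripper_force: 0.0
```

Run:
```python
from h import *
s=bot.get_state(); print(s["clock"],s["ft_force"],s["opening"],s["q"][5])
for k in range(2):
  im,P=grab("wrist")
  near=np.hypot(P[...,0]-493,P[...,1]-122)<34
  for z0,z1 in [(112,125),(88,100)]:
    m=near&(P[...,2]>z0)&(P[...,2]<z1); p=P[m]
    h=cv2.convexHull(p[:,:2].astype(np.float32))[:,0]
    A=np.c_[p[:,:2]-[493,122],np.ones(len(p))]; f=np.linalg.lstsq(A,p[:,2],rcond=None)[0]
    print(z0,len(p),"z",np.median(p[:,2]).round(2),"tilt",f[:2].round(3),"circ",circ(h)[0].round(1),cv2.minAreaRect(p[:,:2].astype(np.float32)))
  far=(np.hypot(P[...,0]-493,P[...,1]-122)<55)&(P[...,2]<20)&(P[...,2]>5); print("foot",np.nanmedian(P[far][:,2]))
save(im,"w_end")
```

```text
16.4 [-0.12498509 -0.15181676  0.08209301] 43.97999652523247 1.8927083044027957
112 853 z 118.75 tilt [-0.035 -0.037] circ [494.6 123.8] ((493.1221008300781, 123.08268737792969), (15.972844123840332, 48.12883758544922), 57.93644332885742)
88 2061 z 93.43 tilt [-0.005 -0.   ] circ [493.4 123.1] ((494.00592041015625, 122.72343444824219), (62.9099235534668, 61.054771423339844), 66.60039520263672)
foot 10.265174344828836
112 846 z 118.73 tilt [-0.032 -0.033] circ [492.6 121.8] ((493.1993103027344, 122.95223999023438), (16.091876983642578, 47.57276916503906), 57.814300537109375)
88 2066 z 93.39 tilt [-0.005  0.001] circ [493.2 123.1] ((493.97503662109375, 122.75605010986328), (62.753578186035156, 61.14461898803711), 66.34152221679688)
foot 10.244826344082696
```

View pics/w_end.png

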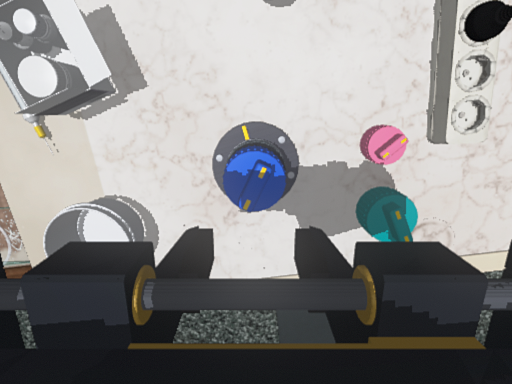

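The wrist view shows the cap seated level on the pot at (255,178). The top disc is at z≈93.4, so the rim is at about 52; tilt is about 0.005 rad, it is centred to within about 1.5 mm, and the gripper is clear. Handing in.

```bash
python3 -c "
from bench import bot; print(bot.job_done())"
```

```text
the job is handed in; nothing more can be done
None
```

The blue cap is screwed down on the filter pot with its rim at about 52 mm and released; I handed the job in at about 16.5 s on the robot's clock, and no verdict came back.

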